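# Hold a sample vial over the optical reader

## Robot

A 7-joint arm with a two-finger parallel gripper is mounted at the origin on a cart in front of the work surface, level with it; the furniture and walls round the work are solid. World frame = base frame: x ahead of the robot, y to its left, z up, the work surface at z = 0. Lengths are in m, angles in rad, forces in N, time in s.
With the tool pointing down it reaches from about 0.35 to 0.9 m from the base axis. Payload 8.1 kg.
Tool frame: the origin (TCP) lies midway between the tips of the shut fingers; the grasp point (between the pads) lies 19 mm behind it; y points along the fingers, z is the direction in which the jaws open and shut, and the axes are right-handed (so a half turn about y gives the same grasp; the last joint's range is limited). The gripper opens to 92 mm and grips with 3 to 60 N. Pads are 19 mm wide; open, the fingers measure 130 mm over their backs; the gripper's body (75 mm by 190 mm) begins 47 mm behind the grasp point.
Start: joints at [1.06, 0.434, 0.025, 1.573, -0.012, 1.134, -0.075], TCP at [0.248, -0.574, 0.227] pointing down, gripper open.
Joint ranges: [-2.62, 2.62], [-0.44, 2.09], [-1.27, 1.32], [0.08, 2.57], [-1.32, 4.46], [0.12, 2], [-2.74, 2.74]. Speed limits (rad/s): [2.22, 2.22, 3.01, 3.01, 3.14, 3.14, 3.14].

## Interface

Orientations are given as a unit quaternion [x, y, z, w].
In Python, from plant import sensors, get_image, camera_info, bot gives the robot as it stands. The module is installed in compiled form; this text tells all that it offers.
- The arm moves only by the tool arm_command, never from a script. Its argument "increments" is a list of rows, each a list of 3 entries, a list of its own where there are three numbers: the shift along the tool's x, y, z in m, then the turn, a rotation vector about the tool's x, y, z in rad, then the opening, from 0 (shut) to 1 (fully open). In form: [[[tx, ty, tz], [rx, ry, rz], jaw], ...]. A call has 1 to 20 rows; each row is the pose to reach, as a shift and turn from the pose commanded when the call began, along the tool's axes at that moment; what a row does not reach only later rows make up. A row lasts 1/12 s, in which the tool goes at most 41.7 mm and 7.16 degrees, less where a joint would pass 70% of its speed; a pose out of reach is approached as far as the arm can. A call with a gripper value outside its range is refused whole. The fingers move at their own pace and stop on an object; "newtons" is the grip in N (left out, the last holds). Time passes only in rows, so rows that repeat a pose let the fingers close. It gives the time, the measured TCP pose, the force and the opening at its end, in the units of the state.
- sensors.get_obs(): the state, without advancing time (a new reading comes with each control period).
- get_image(name): name is "scene" or "top" or "wrist"; returns (picture, depth): 384x512x3 uint8, red, green, blue; 384x512 float32, m along the optical axis (not along the pixel's ray), 0 where there is no reading.
- camera_info(name): a dict with "fx", "fy", "cx", "cy" (pixels), "extrinsics" (4x4, takes a point from world to camera coordinates); the wrist camera has in their place "tool_from_camera" (4x4, takes a point from camera to tool coordinates, whose origin is the TCP and whose axes are the tool frame's). Camera axes: x right, y down, z forward; pixel columns grow to the right and rows downward; lengths in m; the calibration is good to about 2 mm. A picture is of the moment at which its call begins: read the wrist's pose just before it. camera_info takes no time and is no camera call.
- bot.sign_off(): hands the job in, once; it reports no verdict.
The state is a dict: "time_s": time; "qpos": joint angles; "joint_vel": joint speeds; "joint_efforts": joint torques, N m; "tcp_pos": TCP position; "orientation": TCP orientation; "wrist_force": force on the tool from outside, world axes, zero at the start; "torque": the same for the moment, N m; "width": finger opening in m.
Only numpy, scipy, OpenCV 4.12 (cv2) and the standard library are available. Lean on these libraries where they do the work, as an engineer would, in place of code of your own. Each camera call takes 0.05 s, during which the arm holds its last target.

## Task

First press the reader's red sprung plunger all the way down, which cocks its shutter, and let it spring back. Then take the vial with the pink sample out of the stand, carry it over the top of the amber light screen (not round its ends) and hold it upright, centred about 1 cm above the reader's round window; the program finishes with the vial still held there in the gripper. The vial must never touch the reader, the screen must not be touched, and the other vials and bottles must stay as they stand.

Things in the scene. Friction and masses are not known exactly. Their poses are not given: they have to be found in the camera images.
- vial_pink_mid (a point): Centre of the vial to carry: a clear glass sample vial with PINK content and a ribbed black cap, upright, 58 mm tall; this point is half-way up (29 mm above its underside) on its axis, z along the axis. Body 24 mm in diameter up to 44 mm from the underside, cap 26 mm above that. About 30 g. It may stand in any of the three pockets.
- vial_clear_mid (a point): Centre of a like vial with clear content, to be left in the stand
- vial_pale_mid (a point): Centre of a like vial with pale yellowish content, to be left in the stand
- stand: Fixed grey plate 56 x 184 x 10 mm lying on the worktop, origin under its centre, long side along its own y. Three round pockets 27 mm wide and 6 mm deep in a row along y, at -60, 0 and +60 mm, each with a vial; a vial is lifted straight up out of it.
- screen: Fixed upright light screen between stand and reader: amber panel in a thin aluminium frame, 220 mm long along its own x, 8 mm thick, top edge 110 mm above the worktop, with feet 50 mm wide in y. Origin under its centre.
- reader: Fixed optical reader: white box with a dark lower edge, 150 (x) x 110 (y) x 38 mm high, origin under its centre. Plunger on top at x = -45 mm, window on top at x = +35 mm, both on its centre line.
- window (a point): Centre of the reader's window, at its upper surface, 40 mm above the worktop: a greenish glass disc 26 mm wide in a black bezel 48 mm wide that stands 1.5 mm above the reader's top. z up.
- plunger_top (a point): Centre of the top of the red round plunger (28 mm in diameter, in a black housing on the reader); moves down with it
- plunger (a joint): Plunger stroke in m: 0 = up, 0.012 = fully down. A spring pushes it back up; it takes about 6 N to hold it fully down.
- amber_bottle: Loose small brown bottle, 40 mm wide, 82 mm tall, origin under its centre; bystander
- blue_cap_bottle: Loose white bottle with blue cap, 60 mm wide, 125 mm tall, origin under its centre; bystander
Things that resemble listed ones, but are neither listed nor needed, are in the scene too. What is shaped like the part that bears vial_pink_mid but purple is not meant.

How it is judged:
By the outcome, as a careful person would: the job done as asked, in the order asked, and still so for the second after the job is handed in, while the arm keeps its last pose, push and grip.
It also fails if it takes over 51 s, if anything falls off the work surface, if the arm or the gripper's body presses on something with over 40 N, if the wrist force passes 120 N, or if a joint passes its speed limit or range.

## Working session

There is one attempt and no reset: what is moved stays moved. The work goes in short steps, Python scripts to look and compute and a tool call to move; the robot and the scene stay as the last step left them, time stands still between calls to the robot, and variables do not carry over. Pictures are saved under pics/ and viewed, and the job is handed in when it is done.

Besides the shell and the picture viewer there is one more tool, called after "Request:" as name(argument=value, ...) on one line, values as JSON. arm_command: Moves the arm, as the interface text tells. Its arguments: {"type":"object","properties":{"increments":{"type":"array","items":{"type":"array"}},"newtons":{"type":"number"}},"required":["increments"]}

```bash
mkdir -p pics; python3 - <<'E'
from plant import sensors,get_image,camera_info
import cv2,numpy as np
np.set_printoptions(precision=4,suppress=True)
o=sensors.get_obs()
print(o)
for n in("scene","top","wrist"):
    im,d=get_image(n); cv2.imwrite(f"pics/{n}0.png",im[:,:,::-1]); np.savez(f"{n}0.npz",im=im,d=d)
    print(n,camera_info(n))
E
```

```text
{'time_s': 0.0, 'qpos': array([ 1.0604,  0.4352,  0.025 ,  1.5741, -0.0116,  1.134 , -0.0751]), 'joint_vel': array([ 0.0001, -0.0001, -0.0005,  0.0021,  0.0006, -0.0004,  0.0012]), 'joint_efforts': array([ -0.0019, -66.7857,   0.9836, -31.445 ,  -0.0607,   0.043 ,
         0.0002]), 'tcp_pos': array([ 0.2476, -0.5733,  0.226 ]), 'orientation': array([-0.1433,  0.693 , -0.6919,  0.143 ]), 'wrist_force': array([ 0.1726, -0.2923, -0.4657]), 'torque': array([-0.0053, -0.0022,  0.0131]), 'width': 0.0916480905358067}
scene {'fx': 392.7165743539878, 'fy': 392.7165743539878, 'cx': 248.9261883872489, 'cy': 197.19027206208798, 'extrinsics': array([[-0.6386, -0.7694,  0.0142,  0.3286],
       [-0.3723,  0.2927, -0.8808,  0.2728],
       [ 0.6735, -0.5677, -0.4734,  0.6909],
       [ 0.    ,  0.    ,  0.    ,  1.    ]])}
top {'fx': 348.7496151055749, 'fy': 348.7496151055749, 'cx': 255.17715163102, 'cy': 193.78612507751166, 'extrinsics': array([[-0.0115, -0.9998, -0.0179, -0.0093],
       [-0.998 ,  0.0126, -0.0612,  0.5852],
       [ 0.0614,  0.0172, -0.998 ,  1.141 ],
       [ 0.    ,  0.    ,  0.    ,  1.    ]])}
wrist {'fx': 303.69169230969396, 'fy': 303.69169230969396, 'cx': 256.80801400404556, 'cy': 199.516932318513, 'tool_from_camera': array([[-0.0004,  0.9613,  0.2755, -0.0742],
       [ 0.001 , -0.2755,  0.9613, -0.1573],
       [ 1.    ,  0.0007, -0.0008, -0.0003],
       [ 0.    ,  0.    ,  0.    ,  1.    ]])}
```

View pics/scene0.png

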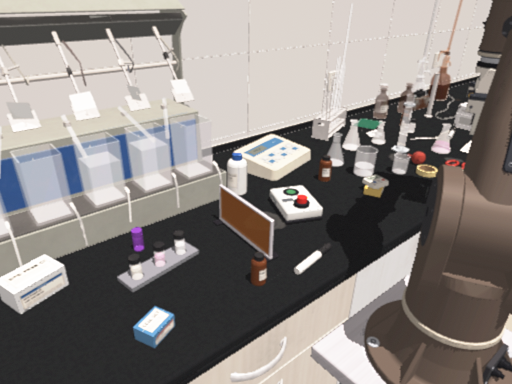

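View pics/top0.png

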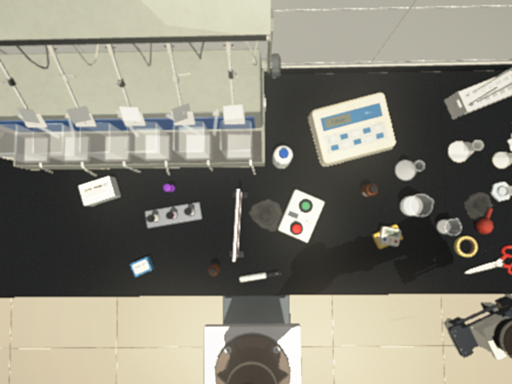

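View pics/wrist0.png

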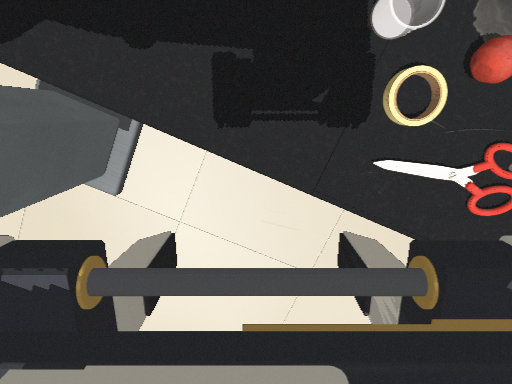

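The scene view shows the stand's vials at (136,265), (159,253) and (180,241), and a purple one off the stand at (138,238). In the top view the screen is at (237,225), the reader at (301,216), the red plunger at (297,229) and the window at (306,206). I'll enlarge to confirm which vial is pink.

```bash
python3 - <<'E'
import cv2,numpy as np
s=np.load("scene0.npz")['im'][:,:,::-1]; t=np.load("top0.npz")['im'][:,:,::-1]
a=cv2.resize(s[220:290,105:215],None,fx=7,fy=7,interpolation=cv2.INTER_CUBIC)
cv2.imwrite("pics/c1.png",a)
cv2.imwrite("pics/c2.png",cv2.resize(t[135:290,130:330],None,fx=3.8,fy=3.8,interpolation=cv2.INTER_CUBIC))
cv2.imwrite("pics/c3.png",cv2.resize(s[145:290,205:345],None,fx=4,fy=4,interpolation=cv2.INTER_CUBIC))
E
```

```text
(no output)
```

View pics/c1.png

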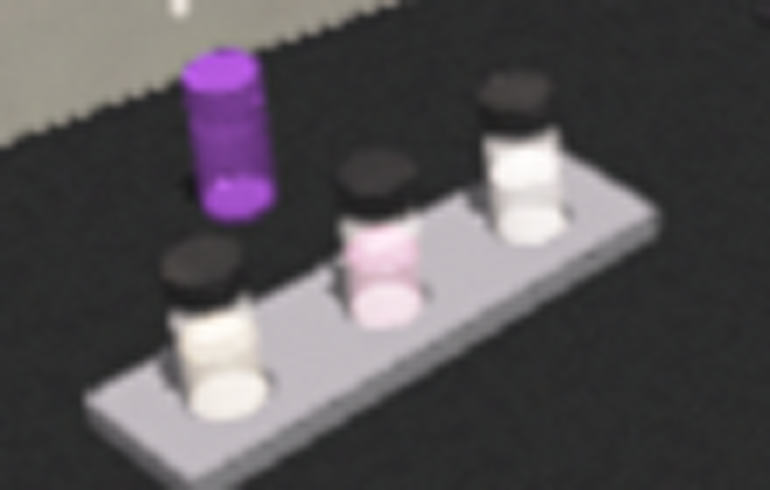

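View pics/c2.png

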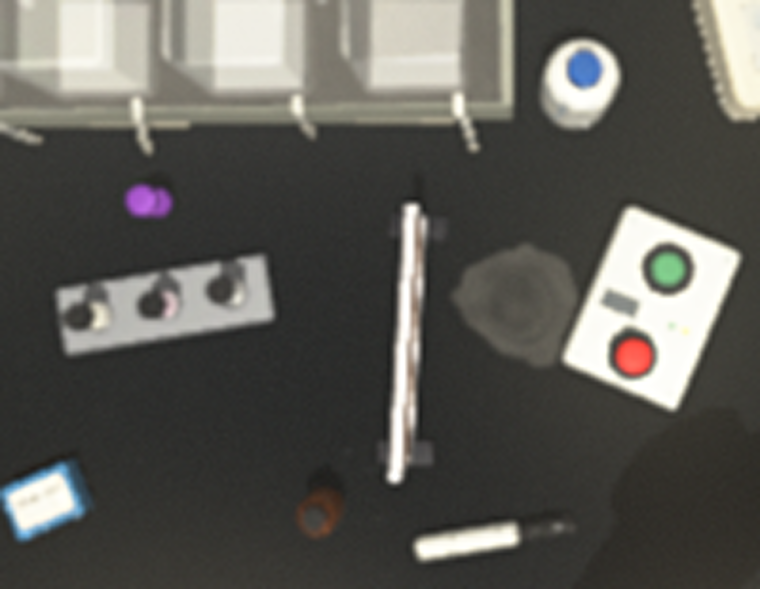

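View pics/c3.png

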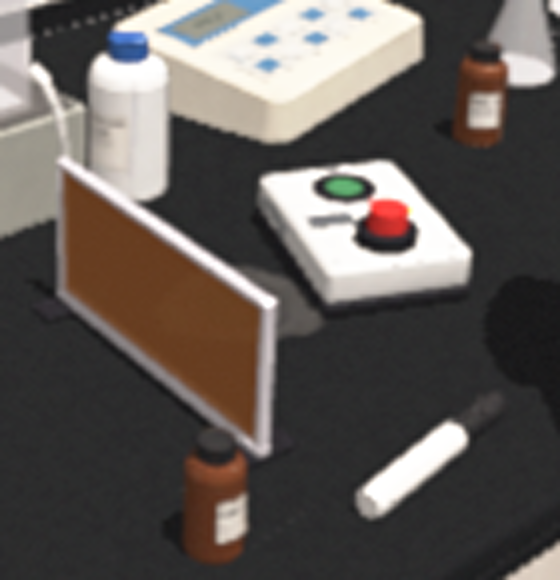

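Candidates are the left vial (136,265), cream/pale; the middle (159,253), pink; the right (180,241), clear; and an all-purple one off the stand (138,238). The middle one fits "pink content, ribbed black cap", and the crop confirms it. Now I'll measure.

```bash
cat > h.py <<'E'
import numpy as np,cv2
from plant import sensors,get_image,camera_info
np.set_printoptions(precision=4,suppress=True)
def ray(n,u,v):
    c=camera_info(n);E=c['extrinsics'];R,t=E[:3,:3],E[:3,3]
    d=R.T@np.array([(u-c['cx'])/c['fx'],(v-c['cy'])/c['fy'],1.]);return -R.T@t,d
def plane(n,u,v,z):
    o,d=ray(n,u,v);return o+d*(z-o[2])/d[2]
def two(a,b):
    A=[];B=[]
    M=np.zeros((3,3));y=np.zeros(3)
    rs=[ray(*a),ray(*b)]
    for o,d in rs:
        d=d/np.linalg.norm(d);P=np.eye(3)-np.outer(d,d);M+=P;y+=P@o
    p=np.linalg.solve(M,y)
    return p,[np.linalg.norm(np.cross(p-o,d/np.linalg.norm(d))) for o,d in rs]
def proj(n,p):
    c=camera_info(n);E=c['extrinsics'];q=E[:3,:3]@p+E[:3,3];return np.array([c['fx']*q[0]/q[2]+c['cx'],c['fy']*q[1]/q[2]+c['cy']])
def blobs(m,amin=15):
    n,l,s,c=cv2.connectedComponentsWithStats(m.astype(np.uint8));return [(c[i],s[i]) for i in range(1,n) if s[i][4]>=amin]
E
python3 - <<'E'
from h import *
for n in("scene","top"):
    z=np.load(n+"0.npz");im=z['im'];d=z['d'];h=cv2.cvtColor(im,cv2.COLOR_RGB2HSV);H,S,V=[h[...,i].astype(int) for i in range(3)]
    ms={'red':((H<6)|(H>174))&(S>170)&(V>150),'green':(H>55)&(H<85)&(S>90)&(V>70),'pink':(H>150)&(H<178)&(S>18)&(V>130),'white':(S<30)&(V>190),'purple':(H>130)&(H<150)&(S>120),'brown':(H<14)&(S>120)&(V>50)&(V<150),'blue':(H>100)&(H<125)&(S>150)&(V>90)}
    for k,m in ms.items():
        roi=np.zeros_like(m); 
        if n=='scene': roi[140:300,100:350]=1
        else: roi[140:285,140:390]=1
        for c,s in blobs(m&roi,12): print(n,k,c,s, 'd',d[int(c[1]),int(c[0])])
z=np.load("top0.npz");im=z['im'];d=z['d']
c=camera_info('top');E=c['extrinsics'];v,u=np.mgrid[0:384,0:512]
P=np.stack([(u-c['cx'])/c['fx']*d,(v-c['cy'])/c['fy']*d,d],-1);W=(P-E[:3,3])@E[:3,:3]
W[d==0]=np.nan
np.save("W.npy",W)
for p in [(172,213),(152,216),(190,211),(180,220),(237,225),(297,229),(306,206),(283,154),(168,186),(213,268),(150,170),(180,170),(230,170),(240,170),(180,150),(165,190)]: print(p,W[p[1],p[0]])
E
```

```text
scene red [301.7581 199.3387] [298 196   9   8  62] d 1.0491633
scene green [290.6364 191.3939] [286 190  10   4  33] d 1.1438787
scene pink [159.0413 258.0909] [154 252  12  15 121] d 0.86713827
scene white [155.1911 165.03  ] [ 129  140   89   68 1601] d 0.98531216
scene white [198.4217 157.3445] [175 140  61  39 958] d 1.0654473
scene white [261.0544 166.9022] [ 219  140   91  118 1800] d 1.2902402
scene white [346.5357 144.5357] [343 140   7  10  56] d 1.5471842
scene white [113.3615 180.4985] [ 100  143   75   79 1336] d 0.9271383
scene white [336.2297 161.7027] [331 158  12   8  74] d 1.3916645
scene white [326.3846 172.7308] [323 169   6   7  26] d 1.2763664
scene white [296.5258 202.6904] [270 185  53  34 814] d 1.0582066
scene white [156.9606 263.5848] [120 240  76  47 990] d 0.8763151
scene white [308.47   260.9862] [296 251  26  22 217] d 0.8932282
scene white [262.0625 275.0312] [260 271   5   9  32] d 0.82439524
scene purple [137.3518 239.1581] [131 227  14  25 253] d 0.9207187
scene brown [323.5507 169.0942] [318 159  13  23 138] d 1.2701756
scene brown [245.4128 220.43
[... 1439 characters left out ...]
8] d 1.1033262
top brown [215.1591 268.2727] [209 264  10  12  44] d 1.1009493
top blue [283.2439 153.    ] [280 150   7   7  41] d 1.0557729
(172, 213) [0.5241 0.2508 0.0576]
(152, 216) [0.5152 0.3138 0.0626]
(190, 211) [0.5298 0.1921 0.0609]
(180, 220) [0.5009 0.2359 0.011 ]
(237, 225) [0.4848 0.0386 0.1077]
(297, 229) [ 0.4689 -0.1483  0.0637]
(306, 206) [ 0.5419 -0.1812  0.0396]
(283, 154) [ 0.6979 -0.1039  0.1265]
(168, 186) [0.6116 0.265  0.0541]
(213, 268) [0.3505 0.1174 0.0727]
(150, 170) [0.6713 0.3401 0.0038]
(180, 170) [ 0.6705  0.239  -0.001 ]
(230, 170) [ 0.6682  0.0685 -0.0009]
(240, 170) [0.6673 0.0344 0.0019]
(180, 150) [0.6982 0.1889 0.2131]
(165, 190) [0.5987 0.2746 0.0546]
```

```bash
python3 - <<'E'
from h import *
print('win two',two(('scene',290.64,191.4),('top',305.45,205.42)), plane('top',305.45,205.42,.04),plane('scene',290.64,191.4,.04))
print('plunger two',two(('scene',301.76,197.5),('top',296.55,227.48)))
W=np.load("W.npy")
t=np.load("top0.npz");im=t['im'];V=im.max(-1).astype(int)
# rects: stand (z~.01) & reader (z~.038)
for nm,(a,b,c,e),zz,th in [('stand',(140,208,195,235),.01,70),('reader',(270,335,185,248),.038,150)]:
    m=np.zeros(V.shape,np.uint8);m[c:e,a:b]=V[c:e,a:b]>th
    m=cv2.morphologyEx(m,cv2.MORPH_OPEN,np.ones((3,3)))
    cs=max(cv2.findContours(m,0,2)[0],key=cv2.contourArea)
    pts=cv2.convexHull(cs)[:,0].astype(float)
    Q=np.array([plane('top',u,v,zz)[:2] for u,v in pts])
    r=cv2.minAreaRect(Q.astype(np.float32)*1000);print(nm,r,cv2.boxPoints(r)/1000)
# caps by depth: height>.05 within stand
for nm,(a,b,c,e),lo in [('caps',(140,208,195,235),.048),('plunger',(285,310,215,240),.055),('screen',(225,250,180,275),.09),('purple',(155,180,178,197),.045),('blue',(265,300,140,175),.1)]:
    m=np.zeros(V.shape,bool);m[c:e,a:b]=W[c:e,a:b,2]>lo
    for cc,s in blobs(m,8):
        l=np.zeros_like(m);l[s[1]:s[1]+s[3],s[0]:s[0]+s[2]]=1
        w=W[m&l];print(nm,cc,s[4],'mean',w.mean(0),'mid',(w.min(0)+w.max(0))/2,w.min(0),w.max(0))
m=(W[...,2]>.02)&(W[...,0]<.70)&(W[...,1]>.1)&(W[...,1]<.4)&(W[...,0]>.58)
w=W[m];print('bench front',np.nanmin(w[:,0]), [ (h,np.nanmin(w[w[:,2]>h][:,0])) for h in(.06,.1,.15,.2,.3)])
E
```

```text
win two (array([ 0.5434, -0.1799,  0.0393]), [np.float64(0.0005571309379042762), np.float64(0.0005571309379042399)]) [ 0.5438 -0.1794  0.04  ] [ 0.5421 -0.1794  0.04  ]
plunger two (array([ 0.4725, -0.1483,  0.0597]), [np.float64(0.0014401384730033892), np.float64(0.0014401384730034074)])
stand ((519.0046997070312, 259.569580078125), (62.76783752441406, 190.50364685058594), 8.778458595275879) [[0.4735 0.3489]
 [0.5025 0.1606]
 [0.5646 0.1702]
 [0.5355 0.3585]]
reader ((511.37017822265625, -164.55467224121094), (106.96402740478516, 146.74879455566406), 66.1583251953125) [[ 0.4226 -0.1838]
 [ 0.5569 -0.2431]
 [ 0.6001 -0.1453]
 [ 0.4659 -0.086 ]]
caps [188.0566 210.6792] 53 mean [0.5309 0.1987 0.0593] mid [0.5315 0.1998 0.0569] [0.5202 0.1875 0.0485] [0.5428 0.2122 0.0653]
caps [169.8113 214.5849] 53 mean [0.5191 0.2573 0.0598] mid [0.5194 0.258  0.0575] [0.5081 0.2461 0.0498] [0.5306 0.27   0.0653]
caps [150.7407 217.6667] 54 mean [0.5099 0.3189 0.0589] mid [0.5104 0.3199 0.0573] [0.4991 0.3081 0.0494] [0.5217 0.3317 0.0652]
plunger [296.7937 227.9841] 63 mean [ 0.4721 -0.1475  0.065 ] mid [ 0.472  -0.1484  0.064 ] [ 0.4592 -0.1613  0.059 ] [ 0.4847 -0.1355  0.069 ]
screen [235.9845 224.4145] 193 mean [0.4869 0.0416 0.1088] mid [0.4871 0.0417 0.1082] [0.3792 0.0315 0.1032] [0.595  0.0519 0.1133]
purple [167.6  187.06] 50 mean [0.6081 0.2659 0.0554] mid [0.6085 0.2669 0.0541] [0.5984 0.2559 0.046 ] [0.6187 0.2778 0.0623]
blue [283.2763 153.8158] 228 mean [ 0.7012 -0.1057  0.1108] mid [ 0.7021 -0.107   0.1137] [ 0.6766 -0.1333  0.1001] [ 0.7275 -0.0806  0.1272]Traceback (most recent call last):
  File "<stdin>", line 21, in <module>
    res = np.fmin.reduce(a, axis=axis, out=out, **kwargs)
ValueError: zero-size array to reduction operation fmin which has no identity
```

```bash
cat >> h.py <<'E'
from scipy.spatial.transform import Rotation as Ro
def goal(pos,yaw=None,o=None):
    o=o or sensors.get_obs();R=Ro.from_quat(o['orientation']);M=R.as_matrix()
    print('pos',o['tcp_pos'],'x',M[:,0],'y',M[:,1],'z',M[:,2],'jaw yaw deg',np.degrees(np.arctan2(M[1,2],M[0,2])))
    print('shift',R.inv().apply(np.array(pos)-o['tcp_pos']))
    if yaw is not None:
        best=None
        for k in(0,180):
            a=np.radians(yaw+k);z=np.array([np.cos(a),np.sin(a),0]);y=np.array([0,0,-1.]);x=np.cross(y,z)
            T=Ro.from_matrix(np.stack([x,y,z],1));rv=(R.inv()*T).as_rotvec();print('turn',k,rv,'deg',np.degrees(np.linalg.norm(rv)))
E
python3 - <<'E'
from h import *
goal([.472,-.148,.12],9.5)
W=np.load("W.npy")
m=(W[...,2]>.02)&(W[...,0]<.75)&(W[...,1]>-.1)&(W[...,1]<.4)&(W[...,0]>.63)
w=W[m];
for h in(.02,.06,.1,.15,.2,.25):
  k=w[w[:,2]>h]; print(h,len(k), k[:,0].min() if len(k) else None)
E
```

```text
pos [ 0.2477 -0.5734  0.2262] x [-0.918  -0.3966  0.0001] y [-0.0006  0.001  -1.    ] z [ 0.3966 -0.918  -0.0012] jaw yaw deg -66.6371141472232
shift [-0.3746  0.1065 -0.3015]
turn 0 [ 0.0011 -1.3288 -0.0007] deg 76.13713582428711
turn 180 [0.0007 1.8127 0.0011] deg 103.86290438380857
0.02 5068 0.6508881640585628
0.06 4797 0.6525272029739932
0.1 3413 0.6595585327470741
0.15 2594 0.6879340163675709
0.2 1726 0.6879340163675709
0.25 20 0.688463046450299
```

Request:
arm_command(increments=[[[-0.025, 0, -0.02], [0, -0.09, 0], 0], [[-0.05, 0, -0.04], [0, -0.18, 0], 0], [[-0.075, 0, -0.06], [0, -0.27, 0], 0], [[-0.1, 0, -0.08], [0, -0.36, 0], 0], [[-0.125, 0, -0.1], [0, -0.45, 0], 0], [[-0.15, 0, -0.12], [0, -0.54, 0], 0], [[-0.175, 0, -0.14], [0, -0.63, 0], 0], [[-0.2, 0, -0.16], [0, -0.72, 0], 0], [[-0.225, 0, -0.18], [0, -0.81, 0], 0], [[-0.25, 0, -0.2], [0, -0.9, 0], 0], [[-0.275, 0.01, -0.22], [0, -0.99, 0], 0], [[-0.3, 0.03, -0.24], [0, -1.08, 0], 0], [[-0.325, 0.05, -0.26], [0, -1.17, 0], 0], [[-0.35, 0.07, -0.28], [0, -1.26, 0], 0], [[-0.3745, 0.09, -0.3015], [0, -1.329, 0], 0], [[-0.3745, 0.1, -0.3015], [0, -1.329, 0], 0], [[-0.3745, 0.105, -0.3015], [0, -1.329, 0], 0], [[-0.3745, 0.105, -0.3015], [0, -1.329, 0], 0]])

```text
time_s: 1.65
tcp_pos: [0.471, -0.1488, 0.1206]
orientation: [0.54, -0.458, 0.456, -0.539]
wrist_force: [0.1, 0.2, 0.1]
width: 0.0002
```

```bash
python3 - <<'E'
from h import *
o=sensors.get_obs()
goal([.472,-.148,.065],9.5)
im,d=get_image('wrist');c=camera_info('wrist')
cv2.imwrite('pics/w1.png',im[:,:,::-1])
h=cv2.cvtColor(im,cv2.COLOR_RGB2HSV);H,S,V=[h[...,i].astype(int) for i in range(3)]
T=c['tool_from_camera'];R=Ro.from_quat(o['orientation']).as_matrix()
def wr(u,v,z):
    dd=R@T[:3,:3]@np.array([(u-c['cx'])/c['fx'],(v-c['cy'])/c['fy'],1]);p=o['tcp_pos']+R@T[:3,3];return p+dd*(z-p[2])/dd[2]
for k,m,z in [('green',(H>55)&(H<85)&(S>90)&(V>70),.04),('red',((H<6)|(H>174))&(S>170)&(V>150),.065)]:
    for cc,s in blobs(m,100): print(k,cc,s,wr(*cc,z),d[int(cc[1]),int(cc[0])])
E
```

```text
pos [ 0.471  -0.1488  0.1206] x [ 0.1645 -0.9864 -0.0007] y [-0.0026  0.0002 -1.    ] z [ 0.9864  0.1645 -0.0025] jaw yaw deg 9.470314389037675
shift [-0.0006  0.0556  0.0012]
turn 0 [ 0.0025 -0.0005 -0.0007] deg 0.15341258132709398
turn 180 [0.0011 3.1411 0.004 ] deg 179.97026544073688
red [257.1088 212.0209] [ 239  193   37   39 1149] [ 0.4702 -0.1447  0.065 ] 0.2246996
```

View pics/w1.png

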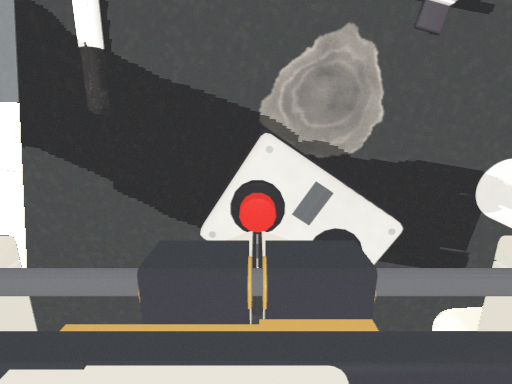

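The red plunger is at (257,212), under the fingertips, and all the measurements agree within 3 mm. I'll descend and press.

Request:
arm_command(increments=[[[-0.001, 0.02, 0], [0, 0, 0], 0], [[-0.001, 0.035, 0], [0, 0, 0], 0], [[-0.001, 0.045, 0], [0, 0, 0], 0], [[-0.001, 0.051, 0], [0, 0, 0], 0], [[-0.001, 0.055, 0], [0, 0, 0], 0], [[-0.001, 0.058, 0], [0, 0, 0], 0], [[-0.001, 0.061, 0], [0, 0, 0], 0], [[-0.001, 0.064, 0], [0, 0, 0], 0], [[-0.001, 0.064, 0], [0, 0, 0], 0]])

```text
time_s: 2.45
tcp_pos: [0.472, -0.1481, 0.0578]
orientation: [0.54, -0.457, 0.457, -0.539]
wrist_force: [-1.6, -4.3, 3.9]
width: 0.0004
```

Request:
arm_command(increments=[[[0, 0.003, 0], [0, 0, 0], 0], [[0, 0.006, 0], [0, 0, 0], 0], [[0, 0.006, 0], [0, 0, 0], 0]])

```text
time_s: 2.7
tcp_pos: [0.4724, -0.1481, 0.0538]
orientation: [0.54, -0.456, 0.458, -0.539]
wrist_force: [-9.7, -1.2, 30.8]
width: 0.0002
```

```bash
python3 - <<'E'
from h import *
o=sensors.get_obs();print(o['tcp_pos'],o['wrist_force'])
im,d=get_image('scene');cv2.imwrite('pics/s2.png',cv2.resize(im[165:230,255:345,::-1],None,fx=8,fy=8,interpolation=cv2.INTER_CUBIC))
print(sensors.get_obs()['wrist_force'],sensors.get_obs()['tcp_pos'])
E
```

```text
[ 0.4724 -0.1481  0.0538] [-9.7474 -1.2192 30.8451]
[-9.6074 -0.972  30.821 ] [ 0.4723 -0.1481  0.0538]
```

View pics/s2.png

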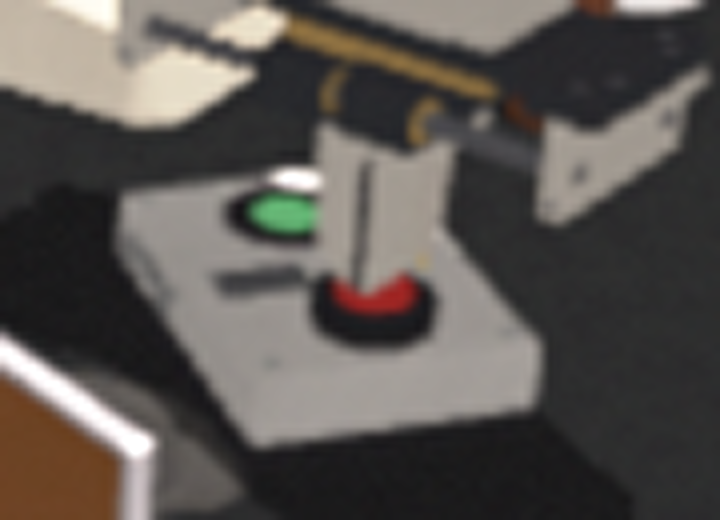

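The plunger appears pushed almost flush with its housing, with red at crop (375,295) right under the fingers. I'll release slowly to measure the stroke.

Request:
arm_command(increments=[[[0, -0.008, 0], [0, 0, 0], 0], [[0, -0.008, 0], [0, 0, 0], 0], [[0, -0.008, 0], [0, 0, 0], 0]])

```text
time_s: 3.0
tcp_pos: [0.4728, -0.1478, 0.0606]
orientation: [-0.539, 0.456, -0.458, 0.54]
wrist_force: [0.5, -1.7, 4.0]
width: 0.0005
```

Request:
arm_command(increments=[[[0, -0.004, 0], [0, 0, 0], 0], [[0, -0.004, 0], [0, 0, 0], 0]])

```text
time_s: 3.17
tcp_pos: [0.4726, -0.1475, 0.0644]
orientation: [-0.539, 0.456, -0.457, 0.54]
wrist_force: [1.8, -2.1, 2.6]
width: 0.0006
```

Request:
arm_command(increments=[[[0, -0.002, 0], [0, 0, 0], 0], [[0, -0.002, 0], [0, 0, 0], 0]])

```text
time_s: 3.33
tcp_pos: [0.4723, -0.1473, 0.066]
orientation: [-0.54, 0.457, -0.457, 0.54]
wrist_force: [1.6, -1.1, 1.0]
width: 0.0004
```

Request:
arm_command(increments=[[[0, -0.002, 0], [0, 0, 0], 0], [[0, -0.002, 0], [0, 0, 0], 0]])

```text
time_s: 3.5
tcp_pos: [0.4716, -0.1472, 0.0677]
orientation: [0.54, -0.457, 0.457, -0.54]
wrist_force: [-0.4, -0.4, -0.3]
width: 0.0003
```

Request:
arm_command(increments=[[[0, -0.01, 0], [0, 0, 0], 0], [[0, -0.02, 0], [0, 0, 0], 0], [[0, -0.02, 0], [0, 0, 0], 0]])

```text
time_s: 3.75
tcp_pos: [0.473, -0.1475, 0.0898]
orientation: [-0.539, 0.456, -0.458, 0.54]
wrist_force: [-0.2, -0.2, 0.0]
width: 0.0004
```

Contact was lost at z≈0.066 and the stop was at 0.0538, so the plunger got its full stroke of about 12 mm and sprang back. Next is the pink vial.

```bash
python3 - <<'E'
from h import *
goal([.519,.258,.20],9.5)
E
```

```text
pos [ 0.473  -0.1475  0.0898] x [ 0.1652 -0.9863  0.0009] y [ 0.0024 -0.0006 -1.    ] z [0.9863 0.1652 0.0023] jaw yaw deg 9.510720640277793
shift [-0.3923 -0.1104  0.1126]
turn 0 [-0.0023  0.0002  0.0009] deg 0.14269846827410063
turn 180 [ 0.0015 -3.1414  0.0036] deg 179.98934163557934
```

Request:
arm_command(increments=[[[0, -0.04, 0], [0, 0, 0], 0], [[0, -0.08, 0], [0, 0, 0], 0], [[-0.01, -0.11, 0], [0, 0, 0], 0], [[-0.04, -0.11, 0.01], [0, 0, 0], 0], [[-0.075, -0.11, 0.02], [0, 0, 0], 0], [[-0.11, -0.11, 0.03], [0, 0, 0], 0], [[-0.145, -0.11, 0.04], [0, 0, 0], 0], [[-0.18, -0.11, 0.05], [0, 0, 0], 0], [[-0.215, -0.11, 0.06], [0, 0, 0], 0], [[-0.25, -0.11, 0.07], [0, 0, 0], 0.55], [[-0.285, -0.11, 0.08], [0, 0, 0], 0.55], [[-0.32, -0.11, 0.09], [0, 0, 0], 0.55], [[-0.35, -0.11, 0.1], [0, 0, 0], 0.55], [[-0.375, -0.11, 0.108], [0, 0, 0], 0.55], [[-0.39, -0.11, 0.112], [0, 0, 0], 0.55], [[-0.392, -0.11, 0.1125], [0, 0, 0], 0.55], [[-0.392, -0.11, 0.1125], [0, 0, 0], 0.55], [[-0.392, -0.11, 0.1125], [0, 0, 0], 0.55]])

```text
time_s: 5.25
tcp_pos: [0.5182, 0.2565, 0.1976]
orientation: [0.54, -0.457, 0.457, -0.539]
wrist_force: [-0.4, -0.4, -0.4]
width: 0.0498
```

```bash
python3 - <<'E'
from h import *
goal([.519,.258,.022],9.5)
im,d=get_image('wrist');cv2.imwrite('pics/w3.png',im[:,:,::-1]);np.savez('w3.npz',im=im,d=d)
im,d=get_image('scene');cv2.imwrite('pics/s3.png',im[:,:,::-1])
print(sensors.get_obs()['width'])
E
```

```text
pos [0.5182 0.2565 0.1976] x [ 0.1645 -0.9864  0.001 ] y [-0.0001 -0.001  -1.    ] z [ 0.9864  0.1645 -0.0003] jaw yaw deg 9.466166195626359
shift [-0.0015  0.1756  0.0011]
turn 0 [ 0.0003 -0.0006  0.001 ] deg 0.06887059661416885
turn 180 [-0.0016  3.141   0.0005] deg 179.9661749970483
0.0504856153000846
```

View pics/w3.png

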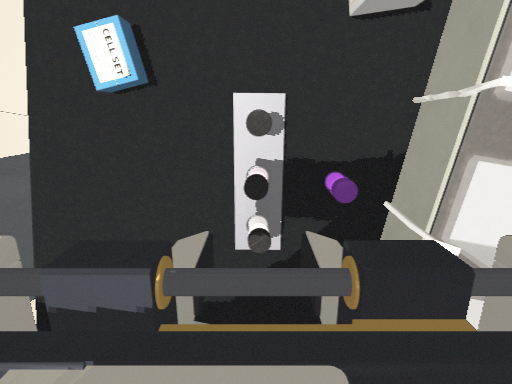

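View pics/s3.png

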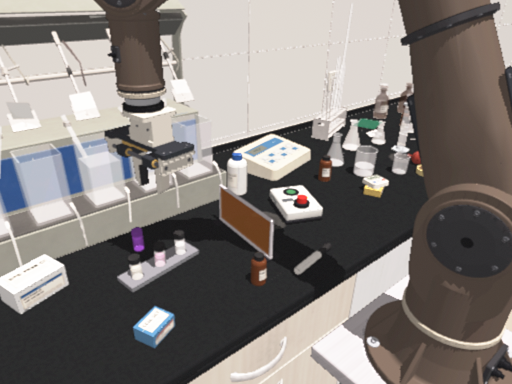

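The wrist view shows caps at (259,122), (256,186, pink rim) and (259,240), with the jaw centreline near column 257. I'll refine with the wrist camera.

```bash
python3 - <<'E'
from h import *
z=np.load('w3.npz');im=z['im'];d=z['d'];c=camera_info('wrist');o=sensors.get_obs()
T=c['tool_from_camera']
V=im.max(-1)
m=np.zeros(V.shape,np.uint8);m[95:250,235:284]=V[95:250,235:284]<75
m=cv2.morphologyEx(m,cv2.MORPH_OPEN,np.ones((5,5)))
R=Ro.from_quat(o['orientation']).as_matrix()
for cc,s in blobs(m,150):
    u,v=cc
    dd=R@T[:3,:3]@np.array([(u-c['cx'])/c['fx'],(v-c['cy'])/c['fy'],1]);p=o['tcp_pos']+R@T[:3,3]
    print(cc,s,p+dd*(.062-p[2])/dd[2],d[int(v),int(u)])
E
```

```text
[256.0212 186.8259] [245 175  23  25 471] [0.5169 0.2595 0.062 ] 0.30198157
[258.6975 234.3765] [249 229  21  13 162] [0.5279 0.2099 0.062 ] 0.31789923
```

Request:
arm_command(increments=[[[-0.002, 0.03, 0], [0, 0, 0], 0.55], [[-0.002, 0.06, 0], [0, 0, 0], 0.55], [[-0.002, 0.09, 0], [0, 0, 0], 0.55], [[-0.002, 0.115, 0], [0, 0, 0], 0.55], [[-0.002, 0.135, 0], [0, 0, 0], 0.55], [[-0.002, 0.152, 0], [0, 0, 0], 0.55], [[-0.002, 0.165, 0], [0, 0, 0], 0.55], [[-0.002, 0.174, 0], [0, 0, 0], 0.55], [[-0.002, 0.179, 0], [0, 0, 0], 0.55], [[-0.002, 0.179, 0], [0, 0, 0], 0.55]])

```text
time_s: 6.18
tcp_pos: [0.5177, 0.2591, 0.0182]
orientation: [0.54, -0.457, 0.457, -0.539]
wrist_force: [-0.5, -0.4, 0.5]
width: 0.0504
```

```bash
python3 - <<'E'
from h import *
goal([.518,.2585,.018],9.5)
im,d=get_image('scene');cv2.imwrite('pics/s4.png',cv2.resize(im[170:300,90:230,::-1],None,fx=5,fy=4.6,interpolation=cv2.INTER_CUBIC))
E
```

```text
pos [0.5177 0.2591 0.0182] x [ 0.1647 -0.9863  0.0005] y [-0.0007 -0.0006 -1.    ] z [ 0.9863  0.1647 -0.0007] jaw yaw deg 9.477613448861051
shift [0.0006 0.0002 0.0002]
turn 0 [ 0.0007 -0.0004  0.0005] deg 0.05549031879557165
turn 180 [-0.0008  3.1412  0.0012] deg 179.9776237174152
```

View pics/s4.png

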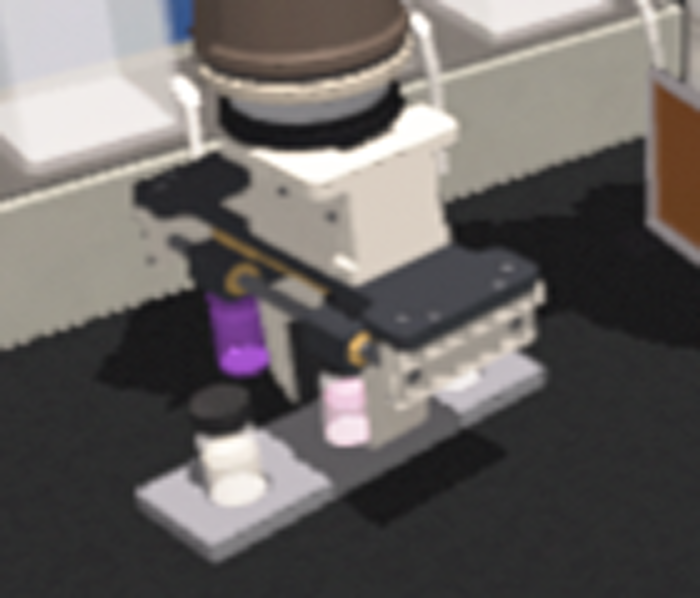

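The fingers straddle the pink vial (crop (345,400)), and nothing else is touched. Now close with 20 N.

Request:
arm_command(increments=[[[0, 0, 0], [0, 0, 0], 0.4], [[0, 0, 0], [0, 0, 0], 0.3], [[0, 0, 0], [0, 0, 0], 0.2], [[0, 0, 0], [0, 0, 0], 0.1], [[0, 0, 0], [0, 0, 0], 0.1], [[0, 0, 0], [0, 0, 0], 0.1], [[0, 0, 0], [0, 0, 0], 0.1], [[0, 0, 0], [0, 0, 0], 0.1]], newtons=20)

```text
time_s: 6.9
tcp_pos: [0.5181, 0.2598, 0.019]
orientation: [-0.54, 0.457, -0.457, 0.54]
wrist_force: [-1.6, -0.2, 5.2]
width: 0.0242
```

Request:
arm_command(increments=[[[0, -0.005, 0], [0, 0, 0], 0.1], [[0, -0.012, 0], [0, 0, 0], 0.1], [[0, -0.022, 0], [0, 0, 0], 0.1], [[0, -0.04, 0], [0, 0, 0], 0.1], [[0, -0.06, 0], [0, 0, 0], 0.1], [[0, -0.085, 0], [0, 0, 0], 0.1], [[0, -0.11, 0], [0, 0, 0], 0.1], [[0, -0.135, 0], [0, 0, 0], 0.1], [[0, -0.16, 0], [0, 0, 0], 0.1], [[0, -0.18, 0], [0, 0, 0], 0.1], [[0, -0.19, 0], [0, 0, 0], 0.1], [[0, -0.19, 0], [0, 0, 0], 0.1], [[0, -0.19, 0], [0, 0, 0], 0.1]])

```text
time_s: 7.98
tcp_pos: [0.5177, 0.2595, 0.2087]
orientation: [-0.54, 0.457, -0.457, 0.54]
wrist_force: [-0.4, -0.1, -0.3]
width: 0.0241
```

```bash
python3 - <<'E'
from h import *
goal([.543,-.179,.2],9.5)
print(sensors.get_obs()['width'],sensors.get_obs()['wrist_force'])
im,d=get_image('scene');cv2.imwrite('pics/s5.png',cv2.resize(im[120:290,90:260,::-1],None,fx=4,fy=3.5,interpolation=cv2.INTER_CUBIC))
im,d=get_image('wrist');cv2.imwrite('pics/w5.png',im[:,:,::-1])
E
```

```text
pos [0.5177 0.2595 0.2087] x [ 0.1651 -0.9863  0.0001] y [ 0.0005 -0.     -1.    ] z [0.9863 0.1651 0.0004] jaw yaw deg 9.501976947318456
shift [ 0.4367  0.0087 -0.0475]
turn 0 [-0.0004  0.      0.0001] deg 0.026560026148697572
turn 180 [ 0.0002 -3.1416  0.0007] deg 179.99802443101368
0.024121488927091702 [-0.4235 -0.0882 -0.3294]
```

View pics/s5.png

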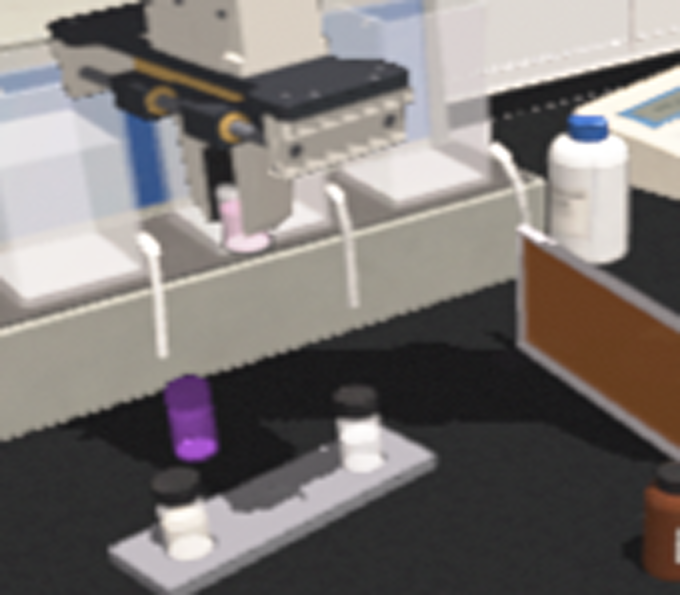

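View pics/w5.png

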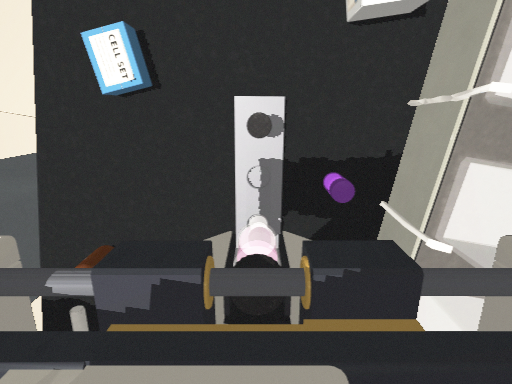

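The vial is held upright, its pocket at wrist (257,178) is empty, and the neighbours are in place. I'll carry it over the screen with about 85 mm of clearance.

Request:
arm_command(increments=[[[0.01, 0, -0.001], [0, 0, 0], 0.1], [[0.03, 0, -0.003], [0, 0, 0], 0.1], [[0.055, 0, -0.006], [0, 0, 0], 0.1], [[0.08, 0, -0.009], [0, 0, 0], 0.1], [[0.11, 0, -0.012], [0, 0, 0], 0.1], [[0.14, 0, -0.015], [0, 0, 0], 0.1], [[0.17, 0, -0.018], [0, 0, 0], 0.1], [[0.2, 0, -0.021], [0, 0, 0], 0.1], [[0.23, 0, -0.024], [0, 0, 0], 0.1], [[0.26, 0, -0.028], [0, 0, 0], 0.1], [[0.29, 0, -0.031], [0, 0, 0], 0.1], [[0.32, 0, -0.035], [0, 0, 0], 0.1], [[0.35, 0, -0.038], [0, 0, 0], 0.1], [[0.375, 0, -0.041], [0, 0, 0], 0.1], [[0.4, 0, -0.044], [0, 0, 0], 0.1], [[0.42, 0, -0.046], [0, 0, 0], 0.1], [[0.432, 0, -0.047], [0, 0, 0], 0.1], [[0.4365, 0, -0.0475], [0, 0, 0], 0.1], [[0.4365, 0, -0.0475], [0, 0, 0], 0.1]])

```text
time_s: 9.67
tcp_pos: [0.5425, -0.1795, 0.208]
orientation: [0.54, -0.458, 0.457, -0.539]
wrist_force: [-0.1, -0.0, -0.4]
width: 0.0236
```

```bash
python3 - <<'E'
from h import *
goal([.543,-.179,.09],9.5)
print(sensors.get_obs()['width'],sensors.get_obs()['wrist_force'])
im,d=get_image('scene');cv2.imwrite('pics/s6.png',cv2.resize(im[90:260,200:370,::-1],None,fx=4,fy=3.5,interpolation=cv2.INTER_CUBIC))
im,d=get_image('wrist');cv2.imwrite('pics/w6.png',im[:,:,::-1])
E
```

```text
pos [ 0.5425 -0.1795  0.208 ] x [ 0.1636 -0.9865 -0.0005] y [-0.0011  0.0003 -1.    ] z [ 0.9865  0.1636 -0.0011] jaw yaw deg 9.418266350291848
shift [-0.0004  0.118   0.0007]
turn 0 [ 0.0011 -0.0014 -0.0005] deg 0.10627658197802213
turn 180 [0.0008 3.1402 0.0017] deg 179.91825081905114
0.02364054441151572 [-0.0823 -0.0441 -0.4373]
```

View pics/s6.png

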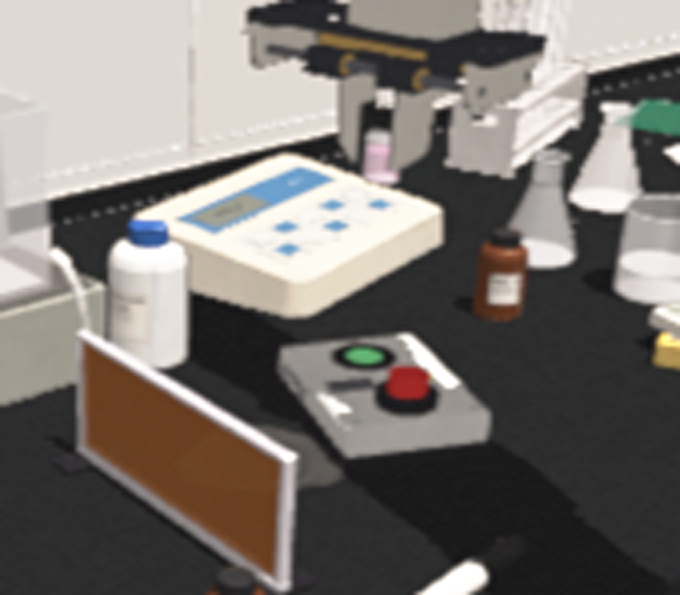

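View pics/w6.png

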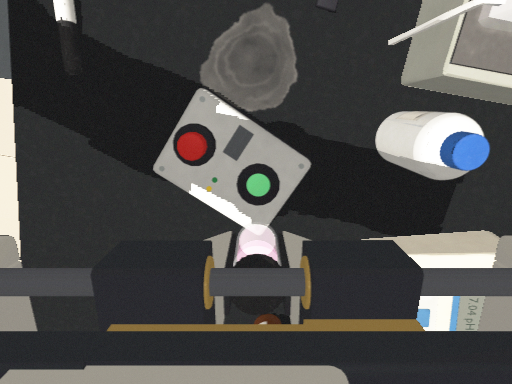

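The plunger is back up (red at wrist (192,146)), the window is at (258,185), and the vial is upright. I'll lower it part way, then measure.

Request:
arm_command(increments=[[[0, 0.02, 0], [0, 0, 0], 0.1], [[0, 0.045, 0], [0, 0, 0], 0.1], [[0, 0.07, 0], [0, 0, 0], 0.1], [[0, 0.09, 0], [0, 0, 0], 0.1], [[0, 0.105, 0], [0, 0, 0], 0.1], [[0, 0.115, 0], [0, 0, 0], 0.1], [[0, 0.118, 0], [0, 0, 0], 0.1], [[0, 0.118, 0], [0, 0, 0], 0.1]])

```text
time_s: 10.43
tcp_pos: [0.543, -0.1776, 0.0905]
orientation: [-0.54, 0.457, -0.456, 0.54]
wrist_force: [-0.5, 0.1, -0.7]
width: 0.024
```

```bash
cat > m.py <<'E'
from h import *
import sys
k=sys.argv[1];zb=float(sys.argv[2])
o=sensors.get_obs();goal([.543,-.179,.065],9.5,o);p=o['tcp_pos'];R=Ro.from_quat(o['orientation']).as_matrix()
print(o['width'],o['wrist_force'])
ims={n:get_image(n)[0] for n in('scene','wrist')}
b=p+R@np.array([0,zb,0]);uv=proj('scene',b);print('expected vial bottom',b,'scene px',uv,'window px',proj('scene',np.array([.543,-.179,.04])))
x,y=int(uv[0])-45,int(uv[1])-40
a=cv2.resize(ims['scene'][y:y+70,x:x+90,::-1],None,fx=8,fy=8,interpolation=cv2.INTER_CUBIC)
cv2.imwrite(f'pics/s{k}.png',a);cv2.imwrite(f'pics/w{k}.png',ims['wrist'][:,:,::-1]);print('crop off',x,y)
np.savez(f's{k}.npz',im=ims['scene'])
im=ims['scene'];h=cv2.cvtColor(im,cv2.COLOR_RGB2HSV);H,S,V=[h[...,i].astype(int) for i in range(3)]
for nm,m in (('pink',(H>145)&(H<178)&(S>18)&(V>90)),('green',(H>55)&(H<85)&(S>90)&(V>60))):
    r=np.zeros_like(m);r[y:y+70,x:x+90]=1
    for c,s in blobs(m&r,8):print(nm,c,s)
E
python3 m.py 7 0.014
```

```text
pos [ 0.543  -0.1776  0.0905] x [ 0.1665 -0.986  -0.0007] y [-0.0007  0.0006 -1.    ] z [ 0.986   0.1665 -0.0006] jaw yaw deg 9.58481719189182
shift [ 0.0014  0.0255 -0.0002]
turn 0 [ 0.0006  0.0015 -0.0007] deg 0.09989653139775258
turn 180 [-0.0011 -3.1401 -0.0009] deg 179.91519461807943
0.024047102459926258 [-0.5209  0.146  -0.7456]
expected vial bottom [ 0.543  -0.1776  0.0765] scene px [290.8101 180.1256] window px [290.3366 191.3241]
crop off 245 140
pink [290.5789 176.3684] [287 171   9  12  76]
green [290.4146 191.122 ] [286 189  10   5  41]
```

View pics/s7.png

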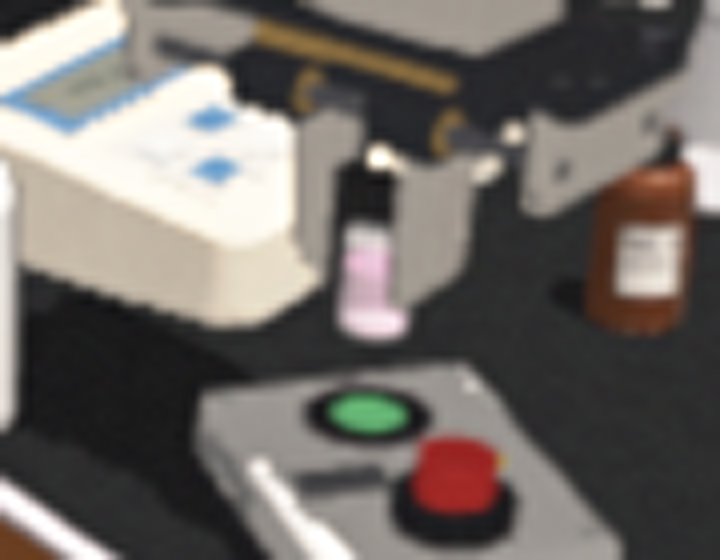

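View pics/w7.png

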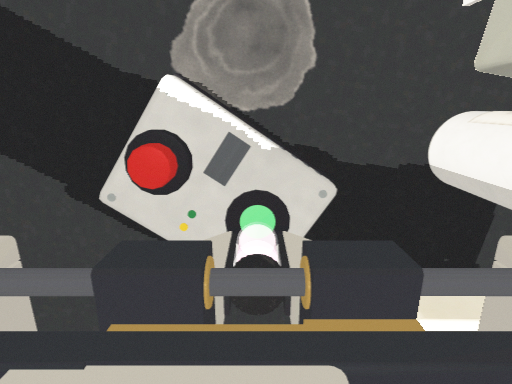

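```bash
python3 - <<'E'
from h import *
c=camera_info('wrist');T=c['tool_from_camera']
def wp(q):
    a=T[:3,:3].T@(np.array(q)-T[:3,3]);return c['fx']*a[0]/a[2]+c['cx'],c['fy']*a[1]/a[2]+c['cy']
for x in(-.012,0,.012):print('rim',x,wp([x,.014,0]))
im=cv2.imread('pics/w6.png');o6=np.array([.5425,-.1795,.208])
R=np.array([[.1636,-.0011,.9865],[-.9865,.0003,.1636],[-.0005,-1,-.0011]])
h=cv2.cvtColor(im,cv2.COLOR_BGR2HSV);H,S,V=[h[...,i].astype(int) for i in range(3)]
for cc,s in blobs((H>55)&(H<85)&(S>90)&(V>60),100):
    u,v=cc;dd=R@T[:3,:3]@np.array([(u-c['cx'])/c['fx'],(v-c['cy'])/c['fy'],1]);p=o6+R@T[:3,3];print('win',cc,p+dd*(.04-p[2])/dd[2])
print([proj('scene',np.array([.543,-.1776,z])) for z in(.0765,.0765+.044,.0765+.058)])
cv2.imwrite('pics/w6c.png',cv2.resize(im[215:300,200:315],None,fx=6,fy=6,interpolation=cv2.INTER_CUBIC))
E
```

```text
rim -0.012 (np.float64(257.20785725587183), np.float64(221.48438517545532))
rim 0 (np.float64(257.1919386555883), np.float64(240.0115738424883))
rim 0.012 (np.float64(257.17657708480084), np.float64(257.89045233257406))
win [257.9083 184.5546] [ 0.5435 -0.1805  0.04  ]
[array([290.8089, 180.1133]), array([291.8254, 165.9597]), array([292.1569, 161.3433])]
```

View pics/w6c.png

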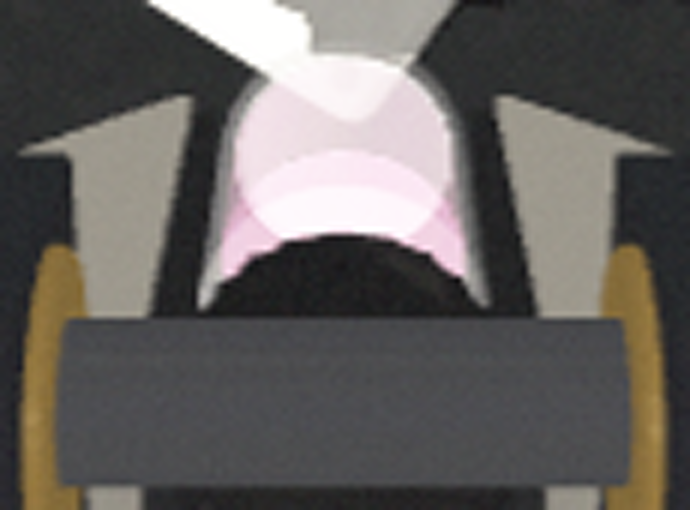

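```bash
python3 - <<'E'
from h import *
c=camera_info('wrist');T=c['tool_from_camera']
def wp(q):
    a=T[:3,:3].T@(np.array(q)-T[:3,3]);return c['fx']*a[0]/a[2]+c['cx'],c['fy']*a[1]/a[2]+c['cy']
print('cap front lower',wp([-.013,-.030,0]),'cap front top',wp([-.013,-.044,0]))
# sensitivity
print('x+1mm',wp([-.012,-.030,0]))
E
```

```text
cap front lower (np.float64(257.3438123311862), np.float64(252.46071610193667)) cap front top (np.float64(257.4056144984588), np.float64(267.40620960185214))
x+1mm (np.float64(257.341784806132), np.float64(254.44799009804473))
```

The vial's bottom disc centre (257.5, 240.3) matches the tool axis prediction (257.2, 240.0), and the tilt is about 1° at most. Final lowering, with a 2 mm correction towards the window at (0.5435, -0.1798).

Request:
arm_command(increments=[[[0.001, 0.004, 0], [0, 0, 0], 0.1], [[0.002, 0.01, 0], [0, 0, 0], 0.1], [[0.002, 0.016, 0], [0, 0, 0], 0.1], [[0.002, 0.021, 0], [0, 0, 0], 0.1], [[0.002, 0.024, 0], [0, 0, 0], 0.1], [[0.002, 0.026, 0], [0, 0, 0], 0.1], [[0.002, 0.026, 0], [0, 0, 0], 0.1], [[0.002, 0.026, 0], [0, 0, 0], 0.1], [[0.002, 0.026, 0], [0, 0, 0], 0.1], [[0.002, 0.026, 0], [0, 0, 0], 0.1]])

```text
time_s: 11.37
tcp_pos: [0.5436, -0.1807, 0.0649]
orientation: [-0.54, 0.457, -0.457, 0.54]
wrist_force: [0.2, -0.3, -0.1]
width: 0.0238
```

```bash
python3 m.py 8 0.014; python3 -c "
from h import *
im=get_image('top')[0];cv2.imwrite('pics/t8.png',im[:,:,::-1]);print(sensors.get_obs()['tcp_pos'])"
```

```text
pos [ 0.5436 -0.1807  0.0649] x [ 0.1652 -0.9863  0.0002] y [ 0.0004 -0.0001 -1.    ] z [0.9863 0.1652 0.0003] jaw yaw deg 9.506975461933164
shift [-0.0018 -0.0001 -0.0003]
turn 0 [-0.0003  0.0001  0.0002] deg 0.0234357104345365
turn 180 [ 0.0003 -3.1415  0.0005] deg 179.99302648536425
0.023827111494124777 [ 0.2185 -0.2857 -0.1164]
expected vial bottom [ 0.5436 -0.1807  0.0509] scene px [290.8526 187.726 ] window px [290.3366 191.3241]
crop off 245 147
pink [290.6212 183.1667] [287 178   9  12  66]
green [290.2424 191.5455] [286 190  10   4  33]
[ 0.5435 -0.1807  0.0649]
```

View pics/s8.png

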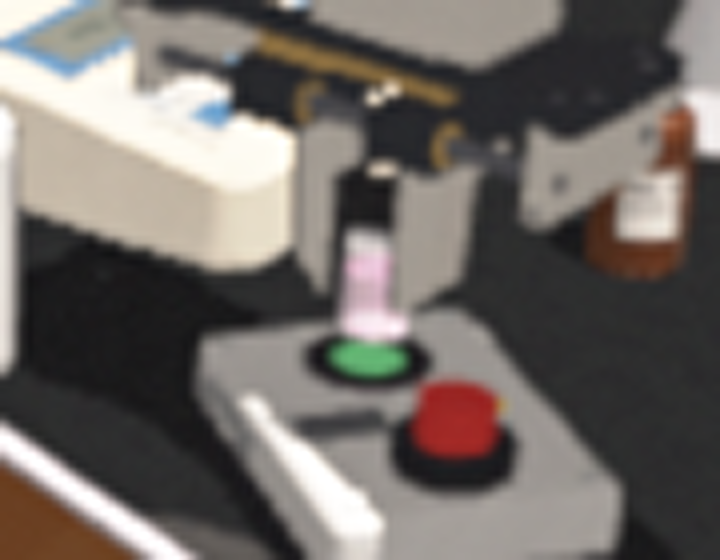

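View pics/w8.png

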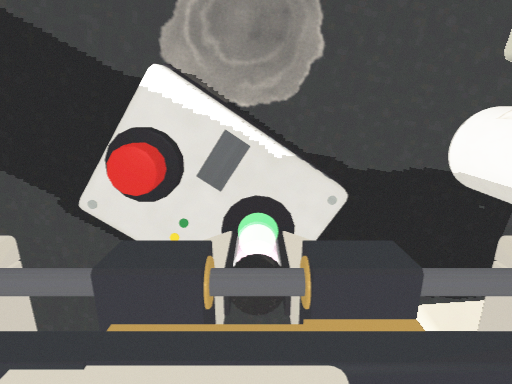

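View pics/t8.png

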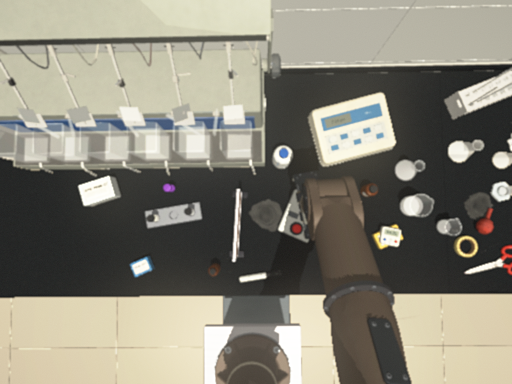

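The vial sits over the window (scene (290.9,188)) with about a 1 cm gap. The plunger is up, and the stand, screen and bottles are unchanged in the top view. The scene view suggests it is 1–1.5 mm off, so I'll nudge it 1 mm.

Request:
arm_command(increments=[[[-0.001, 0, 0], [0, 0, 0], 0.1], [[-0.001, 0, 0], [0, 0, 0], 0.1], [[-0.001, 0, 0], [0, 0, 0], 0.1], [[-0.001, 0, 0], [0, 0, 0], 0.1], [[-0.001, 0, 0], [0, 0, 0], 0.1], [[-0.001, 0, 0], [0, 0, 0], 0.1]])

```text
time_s: 12.02
tcp_pos: [0.5432, -0.1797, 0.0647]
orientation: [0.54, -0.457, 0.457, -0.54]
wrist_force: [0.4, 0.1, 0.0]
width: 0.0242
```

```bash
python3 - <<'E'
from plant import sensors,bot
o=sensors.get_obs();print(o['time_s'],o['tcp_pos'],o['width'],o['wrist_force'],abs(o['joint_vel']).max())
print(bot.sign_off())
E
```

```text
12.0167 [ 0.5432326  -0.17971649  0.06473958] 0.024153164226462034 [0.35474534 0.07740052 0.00351664] 0.0012806974367594317
the job is handed in; nothing more can be done
None
```

I pressed the plunger to its stop and let it spring back. Then I lifted the pink vial from the middle pocket, carried it over the screen and handed the job in with it held above the window. It took 12.0 s, and I got no verdict back.

- **Plunger:** it hit a hard stop at z 0.054 m with about 31 N, and contact ended at about 0.066 m on release. That makes a stroke of about 12 mm, and pictures afterwards show it fully up.
- **Carry:** the vial's underside cleared the screen's top edge by about 85 mm.
- **Final hold:**
  - The TCP is at (0.543, -0.180, 0.065) m, against a measured window centre of about (0.5435, -0.180) m.
  - The vial's underside is about 11 mm above the window and its tilt is about 1°.
  - The jaw opening is 24 mm and the contact force is near zero.
- **Surroundings:** the last top view shows the other vials, the bottles and the screen where they were. It was taken before the final 1 mm nudge.
- **Disagreement:** the wrist camera showed the vial centred, while the scene view suggested it was off by about 1.5 mm. I moved it 1 mm to split the difference and took no picture afterwards.

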